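# Lift the vial carrier out of the bath with a latching hook

### The arm

A 6-joint arm with a two-finger parallel gripper is mounted at the origin on a cart in front of the work surface, level with it; the furniture and walls round the work are solid. World frame = base frame: x ahead of the robot, y to its left, z up, the work surface at z = 0. Lengths are in m, angles in rad, forces in N, time in s.
With the tool pointing down it reaches from about 0.3 to 0.875 m from the base axis. Payload 4.2 kg.
Tool frame: the origin (TCP) lies between the finger pads; the fingertips stand 14 mm ahead of it and the grasp point (between the pads) lies 5 mm behind it; z points along the fingers, y is the direction in which the jaws open and shut (so a half turn about z gives the same grasp; the last joint's range is limited). The gripper opens to 85 mm and grips with 20 to 120 N. Pads are 22 mm wide; open, the fingers measure 114 mm over their backs; the gripper's body (76 mm by 85 mm) begins 54 mm behind the grasp point. The pads swing forward as they close: fully open they stand 13 mm farther back than shut.
Start: joints at [1.167, 0.32, 1.565, -0, 1.257, -0.02], TCP at [0.215, 0.533, 0.245] pointing down, gripper open.
Joint ranges: [-3.11, 3.11], [-0.84, 2.01], [0.21, 2.61], [-1.34, 4.49], [0.05, 2.63], [-2.56, 2.56]. Speed limits (rad/s): [2.57, 2.57, 3.14, 3.14, 3.14, 3.14].

### API

Orientations are given as a unit quaternion [x, y, z, w].
In Python, from cell import ctrl gives the robot as it stands. Calls block until the motion is done:
- ctrl.movep(position, orientation): joint-space move of the TCP to a pose.
- ctrl.move_linear(position, frame=None, feed=0.15, max_force=None): straight line of the TCP; frame=None keeps the orientation; feed is the mean speed in m/s. With max_force (N) it stops when the force on the tool has changed by that much, and returns True; else False.
- ctrl.set_joints(angles): joint-space move.
- ctrl.grip(opening): opening from 0.0 (shut) to 1.0 (fully open); the grip force is fixed at half the most; returns when the fingers have stopped.
- ctrl.sleep(seconds).
- ctrl.solve_ik(position, orientation): joint angles nearest the present ones, or None.
- ctrl.observe(): the state.
- ctrl.grab_frame(name): name is "scene" or "top" or "wrist"; returns (picture, depth): 384x512x3 uint8, blue, green, red; 384x512 float32, m along the optical axis (not along the pixel's ray), 0 where there is no reading.
- ctrl.camera_info(name): a dict with "fx", "fy", "cx", "cy" (pixels), "rvec" (rotation vector, rad) and "tvec" (3), from world to camera coordinates, as OpenCV has them; the wrist camera has in their place "hand_eye" (4x4, takes a point from camera to tool coordinates, whose origin is the TCP and whose axes are the flange's). Camera axes: x right, y down, z forward; pixel columns grow to the right and rows downward; lengths in m; the calibration is good to about 2 mm. A picture is of the moment at which its call begins: read the wrist's pose just before it. camera_info takes no time and is no camera call.
A pose or a line that the arm cannot do raises ctrl.Unreachable and nothing moves.
- ctrl.close_job(): hands the job in, once; it reports no verdict.
The state is a dict: "time": time; "qpos": joint angles; "dq": joint speeds; "effort": joint torques, N m; "ee_pos": TCP position; "tcp_rot": TCP orientation; "contact_force": force on the tool from outside, world axes, zero at the start; "moment": the same for the moment, N m; "gripper_width": opening from 0.0 (shut) to 1.0 (fully open).
Only numpy, scipy, OpenCV 4.12 (cv2) and the standard library are available. Lean on these libraries where they do the work, as an engineer would, in place of code of your own. Each camera call takes 0.05 s, during which the arm holds its last target.

### The job

Slide the hold-down bar of the bath fully to its open end, then pick up the lifting hook and push its mouth down over the carrier's pin until the safety latch has snapped shut under the pin. Lift the vial carrier out of the bath by the hook and set it flat inside the drip tray without dropping it, leaving the hook latched on and standing upright on the carrier. Never touch the carrier with the gripper, and leave the cup, the bottle and the tape roll where they are.

Things in the scene. Friction and masses are not known exactly. Their poses are not given: they have to be found in the camera images.
- bath: Fixed steel open-topped bath, 178 x 110 x 40 mm, walls and floor 5 mm thick. Origin: centre of its underside, on the worktop. x axis along its long side; the hold-down bar sits on top of its -x end wall, the end nearer the robot. It may stand left or right of the drip tray.
- hold_bar (a joint): Sliding hold-down bar on top of the bath's front end wall; 0 = shut (its tongue is over the carrier's front lug, so the carrier cannot be lifted), grows to 0.035 m = fully open, sliding along the bath's +y axis (to the robot's left). A steady 1 to 3 N moves it; it stays where left. It may start up to 4 mm open.
- bar_knob (a point): Middle of the bar's upright black knob: a round post of 14 mm diameter, from 55 to 87 mm above the worktop, this point at 71 mm. It moves with the bar. It stands 86.5 mm from the bath's centre towards the bath's -x.
- carrier: Loose aluminium vial carrier, about 0.42 kg: base 156 x 84 x 12 mm, steel end lugs (tops 36 mm up), four small vials fixed in its corners (tops about 75 mm up), two upright steel cheeks in the middle with the lifting pin between. Origin: centre of its underside; x along its long side and the pin. Starts on the floor of the bath, 5 mm above the worktop, lengthwise along the bath.
- lift_pin (a point): Centre of the carrier's horizontal steel pin: 12 mm diameter, along the carrier's x, 58 mm above the carrier's underside and 46 mm above the top of its base. The free length of pin between the cheeks is 48 mm; the cheeks are 34 mm wide, and their tops, bent slightly outward, are 78 mm above the underside.
- lifting_hook: Loose steel lifting hook, 0.24 kg, 166 mm tall, 70 mm wide (its y), 30 mm thick (its x), standing on two legs on the worktop. Origin: midway between the undersides of the legs; z up. Pushed right home on the pin, its legs stand on the top of the carrier's base, origin 46 mm below the pin. When lifted it rises about 25 mm before the pin rests on the shut latch and the carrier follows.
- hook_mouth (a point): Middle of the mouth between the hook's feet, at the hook's origin, axes as the hook's. The mouth opens downward and runs right through along the hook's x, so the pin must lie along that x (either way round). The slot is 25 mm wide where the latch closes it, flared to about 40 mm at the feet, and ends 54 mm up.
- hook_grip (a point): Middle of the hook's black grip block, 134 mm above the hook's origin. The block is 26 mm (hook x) by 34 mm (hook y), from 102 to 166 mm above the origin; it can be grasped from above across either width.
- safety_latch (a joint): Sprung latch in the hook's mouth, 13 mm above the hook's origin, 26 mm long, hinged on the -y leg: 0 = shut across the slot; the pin pushes it up and inward (to about 1.3 rad) and it springs back to 0 once the pin is some 40 to 44 mm above the hook's origin, so push right home; it does not open downward. Passing it takes about 3 to 6 N of downward push.
- drip_tray: Fixed shallow aluminium tray, 196 x 132 mm, rim 14 mm high, inside 188 x 124 mm. Origin: centre of its underside; x along its long side.
- tray_floor (a point): Centre of the drip tray's inner floor, 4 mm above the worktop; axes as the tray's.
- specimen_cup: Bystander: closed specimen cup, 60 mm diameter, 64 mm tall, standing beside the tall fixed microscope that bounds the work on the left (keep the arm clear of it); origin at the centre of its underside. Leave alone.
- brown_bottle: Bystander: small brown bottle, 27 mm diameter, 60 mm tall; origin at the centre of its underside. Leave alone.
- tape: Bystander: roll of tape lying flat, 104 mm across, 25 mm tall; origin at the centre of its underside. Leave alone.
Not all that is in view belongs to the job. There is more than one size of the lifting_hook; the job needs the largest.

How it is judged:
On the way, in this order (a step that is already met when the one before it is completed fails the run):
1. the hold-down bar is slid open (value of joint hold_bar above 0.03 m), for 0.2 s.
2. the hook is on the pin with its latch shut under the pin (z of lift_pin in the frame of lifting_hook between 0.016 and 0.06 m and y of lift_pin in the frame of lifting_hook between -0.022 and 0.022 m and x of lift_pin in the frame of lifting_hook between -0.014 and 0.014 m and value of joint safety_latch below 0.12 rad), for 0.2 s.
3. the carrier hangs from the latched hook, clear above the bath (all of step 2 and height (world z) of carrier above 0.045 m), for 0.2 s.
At the end, for the whole second after the job is handed in: Carrier flat in the drip tray (3 degrees, 4 mm of the floor, centre within 30 mm of the tray's centre along each tray axis); hook still on the pin, latch shut below it (under 0.12 rad), hook upright within 8 degrees; hold-down bar at least 30 mm open; all at rest (all of step 2 and x of carrier in the frame of tray_floor between -0.03 and 0.03 m and y of carrier in the frame of tray_floor between -0.03 and 0.03 m and z of carrier in the frame of tray_floor below 0.004 m and angle between carrier's own z axis and vertical below 0.05 rad and angle between lifting_hook's own z axis and vertical below 0.15 rad and value of joint hold_bar above 0.03 m and linear speed of each of carrier, lifting_hook below 0.02 m/s); the robot touches nothing.
It fails at once if the gripper's fingers touch the carrier (contact force between the fingers and carrier above 2 N).
It fails at once if the carrier is dropped or slammed into the drip tray (over 60 N) (contact force between carrier and drip_tray above 60 N).
It fails at once if the cup, the bottle or the tape roll is moved more than 30 mm or tipped over (distance of any of specimen_cup, brown_bottle, tape from where it was at the start of the episode above 0.03 m or angle between any of specimen_cup, brown_bottle, tape's own z axis and vertical above 0.5 rad).
It also fails if it takes over 72 s, if anything falls off the work surface, if the arm or the gripper's body presses on something with over 40 N, if the wrist force passes 120 N, or if a joint passes its speed limit or range.

## Working session

There is one attempt and no reset: what is moved stays moved. The work goes in short steps, each a Python script; the robot and the scene stay as the last script left them, time stands still between calls to the robot, and variables do not carry over. Pictures are saved under pics/ and viewed, and the job is handed in when it is done.

```bash
ls; mkdir -p pics; python3 - <<'E'
from cell import ctrl
import cv2,numpy as np
for n in("scene","top","wrist"):
    p,d=ctrl.grab_frame(n); cv2.imwrite(f"pics/{n}0.png",p); np.save(f"pics/{n}0.npy",d); 
    print(n,ctrl.camera_info(n))
o=ctrl.observe();print(o)
E
```

```text
pics
scene {'fx': 426.91829212991877, 'fy': 426.91829212991877, 'cx': 246.96461512016276, 'cy': 195.60126681360703, 'rvec': array([ 2.08943625, -0.67634795,  0.33161734]), 'tvec': array([-0.5094466 ,  0.14108217,  1.03584879])}
top {'fx': 351.53632384046347, 'fy': 351.53632384046347, 'cx': 249.74760995257012, 'cy': 186.28250491093198, 'rvec': array([ 2.19991621, -2.14982321,  0.12845676]), 'tvec': array([-0.26444444,  0.45193854,  0.91462862])}
wrist {'fx': 331.76902510601496, 'fy': 331.76902510601496, 'cx': 261.67584930436027, 'cy': 191.86822950802573, 'hand_eye': array([[ 9.69373907e-04, -9.47520100e-01, -3.19694730e-01,
         8.25016484e-02],
       [ 9.99999495e-01,  8.33487602e-04,  5.61870883e-04,
        -7.88558191e-04],
       [-2.65922361e-04, -3.19695114e-01,  9.47520429e-01,
        -1.27187055e-01],
       [ 0.00000000e+00,  0.00000000e+00,  0.00000000e+00,
         1.00000000e+00]])}
{'time': 0.15, 'qpos': array([ 1.16699775e+00,  3.20176700e-01,  1.56537781e+00,  1.70856830e-06,
        1.25738263e+00, -2.00066621e-02]), 'dq': array([ 1.25017954e-04, -1.47014351e-03, -5.08904558e-03,  7.19771676e-06,
       -1.22460903e-03, -8.05334882e-04]), 'effort': array([ 5.68436117e-04, -4.15843177e+01, -2.34346855e+01,  1.00583622e-04,
        5.96623126e-03,  6.41676237e-06]), 'ee_pos': array([0.21517817, 0.53287196, 0.24466535]), 'tcp_rot': array([ 1.90720609e-01,  9.81644130e-01, -6.57038498e-04, -1.42181290e-04]), 'contact_force': array([-0.03908954, -0.43698854,  0.72533738]), 'moment': array([0.04599963, 0.00938556, 0.01976671]), 'gripper_width': 0.9986936062533738}
```

View pics/scene0.png

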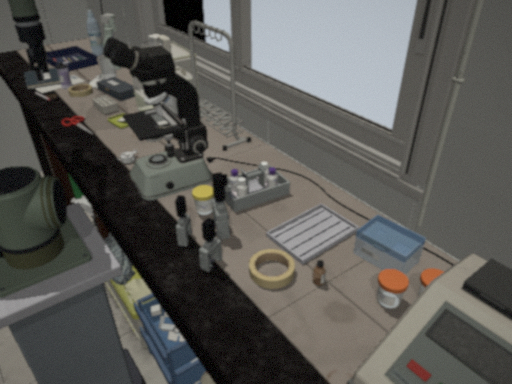

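View pics/top0.png

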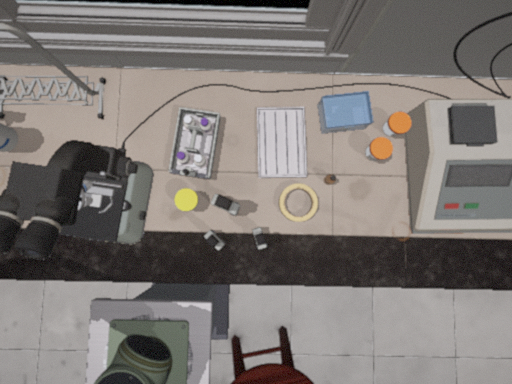

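View pics/wrist0.png

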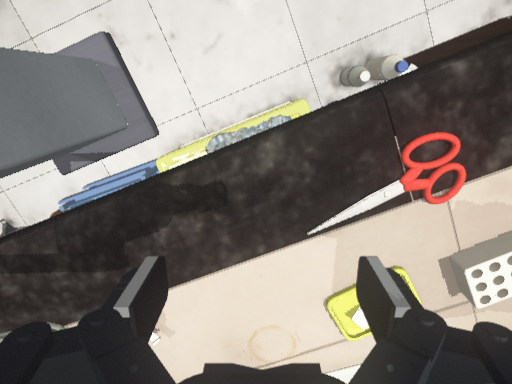

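The top view shows the bath at (195,143), the tray at (281,142), the cup at (186,200), the tape at (298,202) and the bottle at (331,179). There are three hook candidates: (225,204), (214,240) and (260,238). The one at (225,204) looks largest. I'll enlarge it and measure heights.

```bash
cat > h.py <<'E'
import numpy as np,cv2
from scipy.spatial.transform import Rotation as R
def ext(ci): return R.from_rotvec(np.ravel(ci["rvec"])).as_matrix(),np.ravel(ci["tvec"])
def cloud(d,ci,T=None):
    v,u=np.mgrid[:d.shape[0],:d.shape[1]]
    c=np.stack([(u-ci["cx"])/ci["fx"]*d,(v-ci["cy"])/ci["fy"]*d,d],-1)
    if T is not None: return c@T[:3,:3].T+T[:3,3]
    M,t=ext(ci); return (c-t)@M
def ray(u,v,z,ci,T=None):
    r=np.array([(u-ci["cx"])/ci["fx"],(v-ci["cy"])/ci["fy"],1.])
    if T is not None: o=T[:3,3]; w=T[:3,:3]@r
    else:
        M,t=ext(ci); o=-M.T@t; w=M.T@r
    return o+w*(z-o[2])/w[2]
def proj(p,ci,T=None):
    if T is not None: c=T[:3,:3].T@(np.array(p)-T[:3,3])
    else:
        M,t=ext(ci); c=M@np.array(p)+t
    return ci["fx"]*c[0]/c[2]+ci["cx"],ci["fy"]*c[1]/c[2]+ci["cy"]
def wT(ctrl,o=None):
    o=o or ctrl.observe(); T=np.eye(4);T[:3,:3]=R.from_quat(o["tcp_rot"]).as_matrix();T[:3,3]=o["ee_pos"]
    return T@ctrl.camera_info("wrist")["hand_eye"]
def down(yaw): # tool z down; tool y (jaw) direction at world angle yaw
    y=np.array([np.cos(yaw),np.sin(yaw),0]);z=np.array([0,0,-1.]);x=np.cross(y,z)
    return R.from_matrix(np.stack([x,y,z],1)).as_quat()
E
python3 - <<'E'
from cell import ctrl
from h import *
p=cv2.imread("pics/top0.png");d=np.load("pics/top0.npy");ci=ctrl.camera_info("top")
P=cloud(d,ci)
def s(n,u0,u1,v0,v1,zlo,zhi):
    q=P[v0:v1,u0:u1].reshape(-1,3);m=(q[:,2]>zlo)&(q[:,2]<zhi);q=q[m]
    r=cv2.minAreaRect((q[:,:2]*1000).astype(np.float32)); print(n,len(q),q.mean(0).round(3),r, "zmax",q[:,2].max().round(3))
s("floor",230,250,100,170,-.1,.1)
s("bath",160,228,98,190,.025,.048)
s("tray",245,315,98,185,.009,.03)
s("hookA",205,248,188,222,.12,.3)
s("hookB",200,232,226,254,.05,.3)
s("hookC",245,275,224,254,.05,.3)
s("cup",170,204,184,215,.05,.1)
s("tape",275,325,178,226,.015,.04)
s("bottle",322,340,170,188,.03,.1)
s("blue",315,375,90,134,.02,.3)
c=p[180:260,165:325];cv2.imwrite("pics/c1.png",cv2.resize(c,None,fx=5,fy=5,interpolation=cv2.INTER_CUBIC))
p2=cv2.imread("pics/scene0.png")[160:290,150:350];cv2.imwrite("pics/c2.png",cv2.resize(p2,None,fx=4,fy=4,interpolation=cv2.INTER_CUBIC))
c=p[95:190,160:320];cv2.imwrite("pics/c3.png",cv2.resize(c,None,fx=5,fy=5,interpolation=cv2.INTER_CUBIC))
E
```

```text
floor 1393 [ 0.606 -0.223 -0.   ] ((606.1251220703125, -222.25563049316406), (197.6387176513672, 53.5867919921875), 1.2983611822128296) zmax 0.006
bath 762 [ 0.571 -0.102  0.038] ((570.6187133789062, -101.22154235839844), (110.89659881591797, 181.67738342285156), 83.1387710571289) zmax 0.048
tray 387 [ 0.581 -0.34   0.014] ((574.2304077148438, -338.1756591796875), (218.04747009277344, 132.35870361328125), 2.168241500854492) zmax 0.029
hookA 187 [ 0.406 -0.192  0.163] ((406.76019287109375, -190.72145080566406), (34.71179962158203, 26.79557228088379), 67.12159729003906) zmax 0.169
hookB 225 [ 0.316 -0.167  0.091] ((315.4748229980469, -164.6259765625), (52.08930587768555, 25.017541885375977), 46.14791488647461) zmax 0.13
hookC 194 [ 0.324 -0.278  0.094] ((322.4845275878906, -278.9921875), (52.885337829589844, 23.33175277709961), 17.012653350830078) zmax 0.13
cup 433 [ 0.416 -0.091  0.064] ((416.35845947265625, -90.47164154052734), (58.113182067871094, 57.201847076416016), 45.945762634277344) zmax 0.069
tape 547 [ 0.418 -0.384  0.024] ((421.06414794921875, -399.2664794921875), (101.05724334716797, 134.19219970703125), 11.141554832458496) zmax 0.029
bottle 83 [ 0.481 -0.465  0.046] ((482.8443603515625, -467.9563293457031), (24.970134735107422, 24.377899169921875), 0.984689474105835) zmax 0.062
blue 1847 [ 0.658 -0.5    0.066] ((661.785400390625, -504.40283203125), (90.22187805175781, 125.2857437133789), 8.262800216674805) zmax 0.076
```

View pics/c2.png

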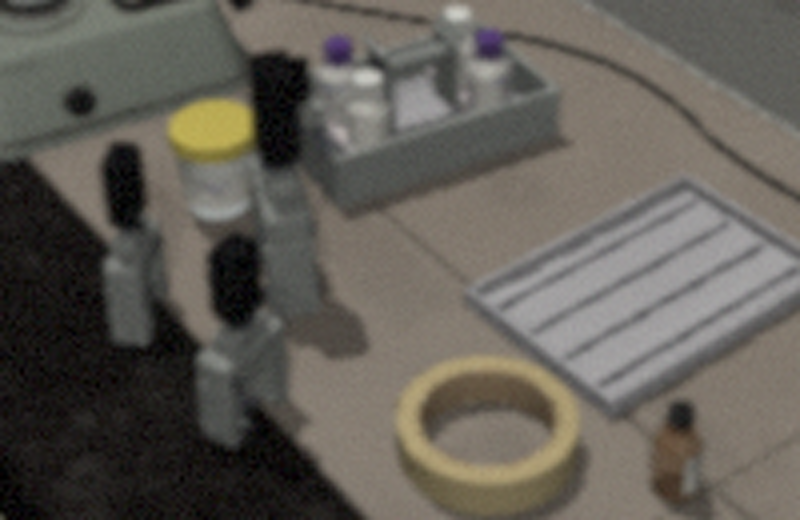

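View pics/c3.png

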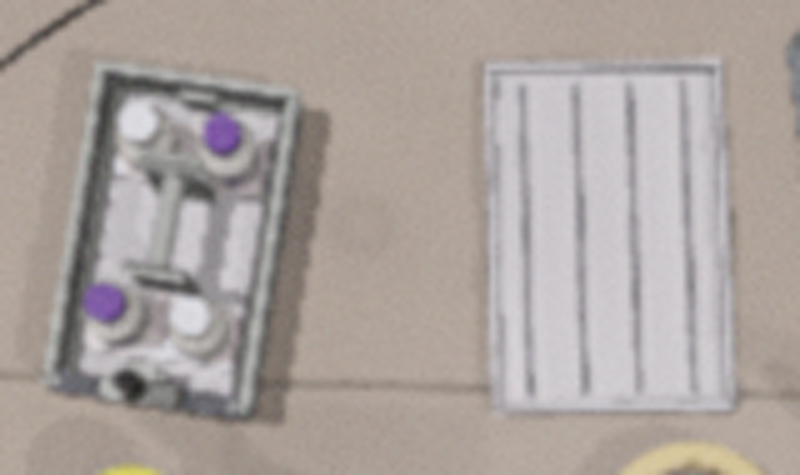

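View pics/c1.png

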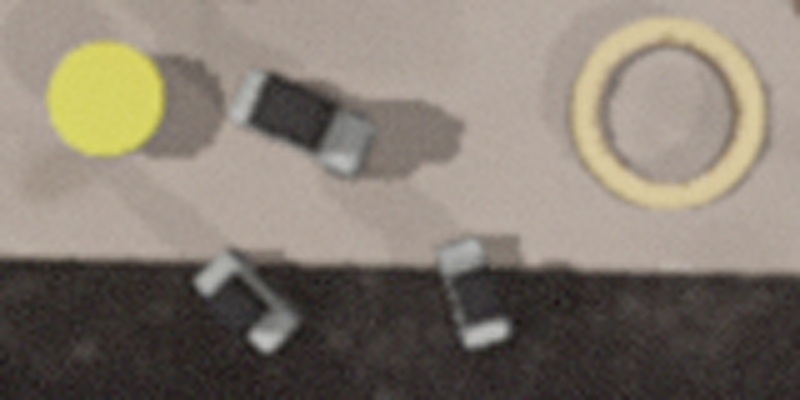

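Hook A at (225,204) tops out at 0.163–0.169 m, and the other two at about 0.13 m. A is therefore the 166 mm (largest) one, and both crops agree. Next I'll check the microscope's extent before swinging the arm past it.

```bash
python3 - <<'E'
from cell import ctrl
from h import *
for n in ("top","scene"):
    d=np.load(f"pics/{n}0.npy");P=cloud(d,ctrl.camera_info(n)).reshape(-1,3);P=P[d.ravel()>0]
    for y0 in np.arange(-.3,.7,.05):
        q=P[(P[:,1]>y0)&(P[:,1]<y0+.05)&(P[:,2]>.03)&(P[:,2]<.7)&(P[:,0]>.1)&(P[:,0]<.65)]
        if len(q): 
            i=q[:,2].argmax();a=q[q[:,2]>.12];print(n,y0.round(2),"x",q[:,0].min().round(3),q[:,0].max().round(3),"zmax",q[i].round(3),"x@z>.12",a[:,0].min().round(3) if len(a) else None)
q=cloud(np.load("pics/top0.npy"),ctrl.camera_info("top"))
print("knob",ray(185.6,171.6,.087,ctrl.camera_info("top")))
for r,z in((.3,.35),(.3,.45),(.35,.45)):
    for a in (1.167,.5,-.3):
        print(r,z,a,ctrl.solve_ik([r*np.cos(a),r*np.sin(a),z],down(a+np.pi/2)))
E
```

```text
top -0.3 x 0.294 0.351 zmax [ 0.317 -0.284  0.13 ] x@z>.12 0.309
top -0.25 x 0.379 0.416 zmax [ 0.411 -0.204  0.167] x@z>.12 0.389
top -0.2 x 0.291 0.65 zmax [ 0.41  -0.186  0.169] x@z>.12 0.302
top -0.15 x 0.316 0.648 zmax [ 0.318 -0.15   0.118] x@z>.12 None
top -0.1 x 0.387 0.65 zmax [ 0.486 -0.083  0.089] x@z>.12 None
top -0.05 x 0.486 0.609 zmax [ 0.491 -0.047  0.046] x@z>.12 None
top -0.0 x 0.1 0.513 zmax [0.382 0.049 0.37 ] x@z>.12 0.1
top 0.05 x 0.296 0.583 zmax [0.323 0.083 0.426] x@z>.12 0.296
top 0.1 x 0.301 0.53 zmax [0.32  0.102 0.421] x@z>.12 0.301
top 0.15 x 0.328 0.407 zmax [0.391 0.15  0.393] x@z>.12 0.328
top 0.35 x 0.547 0.603 zmax [0.577 0.386 0.074] x@z>.12 None
top 0.4 x 0.541 0.608 zmax [0.546 0.401 0.048] x@z>.12 None
scene -0.3 x 0.294 0.35 zmax [ 0.322 -0.281  0.13 ] x@z>.12 0.308
scene -0.25 x 0.378 0.416 zmax [ 0.401 -0.2    0.169] x@z>.12 0.388
scene -0.2 x 0.289 0.65 zmax [ 0.398 -0.196  0.171] x@z>.12 0.299
scene -0.15 x 0.318 0.646 zmax [ 0.318 -0.149  0.124] x@z>.12 0.318
scene -0.1 x 0.386 0.633 zmax [ 0.488 -0.094  0.092] x@z>.12 None
scene -0.05 x 0
[... 1233 characters left out ...]
00 -1.60913905e+00]
0.3 0.45 1.167 [ 1.12865727e+00 -1.98343284e-01  1.62777900e+00 -4.44089210e-16
  1.71215693e+00 -1.60913905e+00]
0.3 0.45 0.5 [ 4.61657272e-01 -1.98343284e-01  1.62777900e+00 -4.44089210e-16
  1.71215693e+00 -1.60913905e+00]
0.3 0.45 -0.3 [-3.38342728e-01 -1.98343284e-01  1.62777900e+00 -4.44089210e-16
  1.71215693e+00 -1.60913905e+00]
0.35 0.45 1.167 [ 1.13413694e+00 -1.13692853e-01  1.56180444e+00 -4.44089210e-16
  1.69348106e+00 -1.60365938e+00]
0.35 0.45 0.5 [ 4.67136942e-01 -1.13692853e-01  1.56180444e+00 -4.44089210e-16
  1.69348106e+00 -1.60365938e+00]
0.35 0.45 -0.3 [-3.32863058e-01 -1.13692853e-01  1.56180444e+00 -4.44089210e-16
  1.69348106e+00 -1.60365938e+00]
```

```bash
python3 - <<'E'
from cell import ctrl
from h import *
o=ctrl.observe();q=o["qpos"].copy()
a=1.167
q1=ctrl.solve_ik([.215,.533,.45],o["tcp_rot"]);q1=np.array(q1)
ctrl.set_joints(q1)
q2=np.array(ctrl.solve_ik([.3*np.cos(a),.3*np.sin(a),.5],o["tcp_rot"]));print(q1,q2)
ctrl.set_joints(q2)
q3=q2.copy();q3[0]=-.35;q3[5]=-1.0;ctrl.set_joints(q3)
ctrl.movep([.48,-.14,.35],down(np.radians(83.1)))
o=ctrl.observe();p,d=ctrl.grab_frame("wrist");cv2.imwrite("pics/w1.png",p);np.savez("pics/w1.npz",d=d,T=wT(ctrl,o));print(o["time"],o["ee_pos"],o["qpos"],o["contact_force"])
E
```

```text
[ 1.16737017e+00  2.73066339e-01  1.13154733e+00  2.15623807e-06
  1.73832348e+00 -1.96333580e-02] [ 1.12870787e+00 -1.85871061e-01  1.49778206e+00 -5.15803422e-05
  1.83102523e+00 -5.83092542e-02]
4.6417 [ 0.48001161 -0.13944879  0.35087321] [-3.05737032e-01  1.48626505e-01  1.53114333e+00 -9.16597352e-07
  1.46081943e+00 -1.75637152e+00] [-0.01208302 -0.3253964   0.25572257]
```

View pics/w1.png

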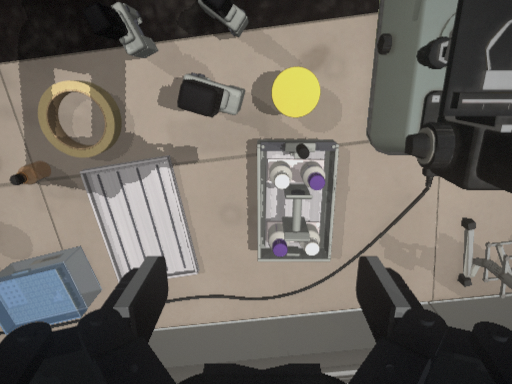

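The wrist view shows the bath at (297,200), knob (303,151), pin (297,208), hook A (205,97) and tray (142,215). I'll measure all of them here.

```bash
python3 - <<'E'
from cell import ctrl
from h import *
f=np.load("pics/w1.npz");d=f["d"];T=f["T"];p=cv2.imread("pics/w1.png");ci=ctrl.camera_info("wrist")
P=cloud(d,ci,T);g=cv2.cvtColor(p,cv2.COLOR_BGR2GRAY)
def s(n,u0,u1,v0,v1,zlo,zhi,extra=None):
    m=(P[...,2]>zlo)&(P[...,2]<zhi)
    if extra is not None:m&=extra
    q=P[v0:v1,u0:u1][m[v0:v1,u0:u1]]
    r=cv2.minAreaRect((q[:,:2]*1000).astype(np.float32)); print(n,len(q),q.mean(0).round(4),np.round(r[0],1),np.round(r[1],1),round(r[2],2))
    return q
s("floor",200,250,180,260,-.02,.03)
s("bath",240,350,130,270,.034,.0455)
s("tray",70,210,150,290,.009,.02)
s("knob",285,320,138,165,.075,.1)
s("hooktop",170,250,65,125,.155,.18)
s("hooklegs",170,250,65,125,.03,.15)
s("pin",288,310,190,225,.06,.0765)
s("cheeks",278,320,180,240,.077,.09)
s("cup",265,325,60,125,.058,.08)
white=s("vials",262,330,160,260,.07,.09)
c=p[130:270,245:345];cv2.imwrite("pics/c4.png",cv2.resize(c,None,fx=4.2,fy=4.2,interpolation=cv2.INTER_CUBIC))
# dark hook top
m=((g<45)*255).astype(np.uint8);n,l,st,ce=cv2.connectedComponentsWithStats(m[60:165,160:325])
for i in range(1,n):
    if st[i,4]>30: print(st[i],ce[i]+[160,60]); 
E
```

```text
floor 3985 [ 0.5985 -0.2131 -0.0016] [ 600.1 -215. ] [ 80.5 136.7] 82.46
bath 1953 [ 0.5623 -0.1031  0.0388] [ 570.1 -102.3] [109.7 180.8] 82.91
tray 1315 [ 0.5786 -0.3564  0.0123] [ 573.8 -368.4] [226.7 190.7] 2.69
knob 118 [ 0.4855 -0.0909  0.0843] [486.  -90.5] [12.6 13.3] 39.38
hooktop 1052 [ 0.4064 -0.191   0.1635] [ 406.7 -192. ] [34.2 25.9] 66.76
hooklegs 927 [ 0.4075 -0.1775  0.0865] [ 405.5 -191.6] [71.1 30.2] 64.14
pin 317 [ 0.5624 -0.1027  0.0668] [ 563.6 -105.7] [27.8 48.7] 69.34
cheeks 278 [ 0.5603 -0.0967  0.0798] [562.8 -98.3] [41.7 82.2] 82.06
cup 1956 [ 0.4159 -0.0918  0.0626] [416.5 -92. ] [58.6 57.9] 58.52
vials 1125 [ 0.5715 -0.1042  0.0763] [ 571.9 -103.9] [ 64.5 115.1] 82.58
[  18   20   45   37 1221] [199.60933661  97.55773956]
[137  85  10  10  42] [300.         147.83333333]
```

View pics/c4.png

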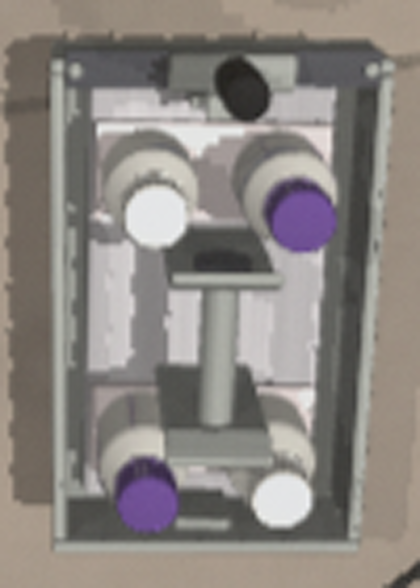

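```bash
python3 - <<'E'
from cell import ctrl
from h import *
th=np.radians(-7.0);X=np.array([np.cos(th),np.sin(th)]);Y=np.array([-X[1],X[0]]);C=np.array([.5702,-.1022])
f=lambda x,y,z:list(C+x*X+y*Y)+[z]
q=down(np.radians(83-180.));ctrl.grip(0.0)
ctrl.movep(f(-.0895,-.045,.16),q)
ctrl.move_linear(f(-.0895,-.045,.078),feed=.12)
o=ctrl.observe();print(o["time"],o["contact_force"],o["gripper_width"],o["ee_pos"],o["qpos"])
s=ctrl.move_linear(f(-.0895,.040,.078),feed=.04,max_force=9)
o=ctrl.observe();e=o["ee_pos"][:2]-C;print(s,o["time"],o["contact_force"],"bath xy",e@X,e@Y)
E
```

```text
8.95 [ 0.18911048 -0.16471046  0.65913077] -0.004014194960949899 [ 0.4764151 -0.136126   0.0785066] [-3.01528219e-01  3.70124244e-01  1.97365258e+00  5.36012392e-06
  7.96601934e-01  1.39146994e+00]
True 10.3583 [-0.75464635 -4.28952036  3.29070847] bath xy -0.08954634363276415 0.014581455119586754
```

```bash
python3 - <<'E'
from cell import ctrl
from h import *
th=np.radians(-7.0);X=np.array([np.cos(th),np.sin(th)]);Y=np.array([-X[1],X[0]]);C=np.array([.5702,-.1022])
ci=ctrl.camera_info("top");p,d=ctrl.grab_frame("top");P=cloud(d,ci)
cv2.imwrite("pics/t2.png",cv2.resize(p[95:255,150:330],None,fx=4,fy=3.7,interpolation=cv2.INTER_CUBIC))
p,d=ctrl.grab_frame("scene");cv2.imwrite("pics/s2.png",cv2.resize(p[150:280,150:350],None,fx=4,fy=4,interpolation=cv2.INTER_CUBIC))
E
```

```text
(no output)
```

View pics/s2.png

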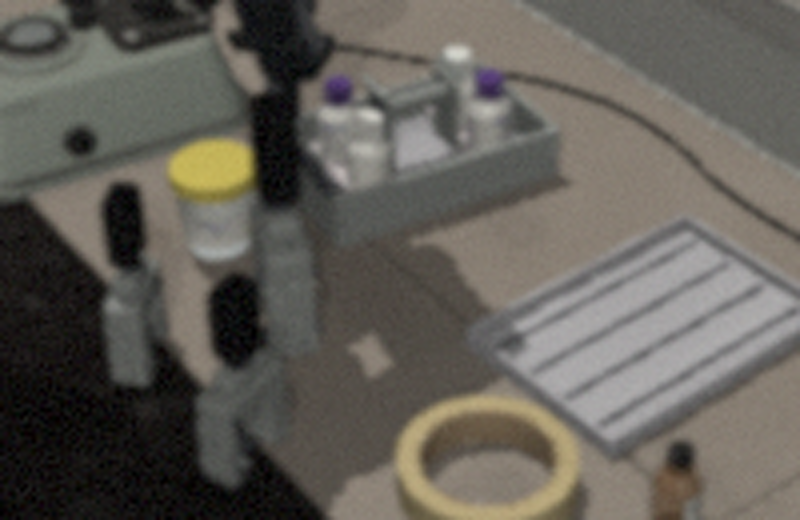

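View pics/t2.png

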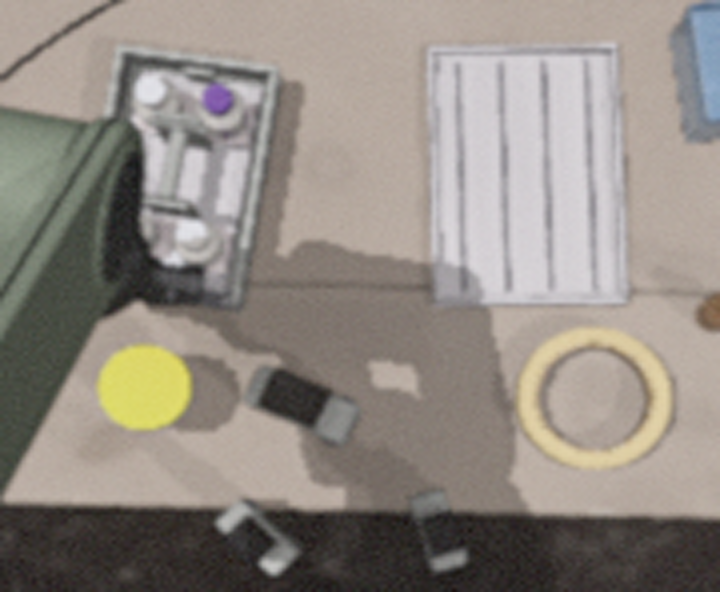

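The arm hides the knob in both views. I'll push again with a higher force limit to tell whether this is the end stop, then look.

```bash
python3 - <<'E'
from cell import ctrl
from h import *
th=np.radians(-7.0);X=np.array([np.cos(th),np.sin(th)]);Y=np.array([-X[1],X[0]]);C=np.array([.5702,-.1022])
f=lambda x,y,z:list(C+x*X+y*Y)+[z]
s=ctrl.move_linear(f(-.0895,.035,.078),feed=.03,max_force=14)
o=ctrl.observe();e=o["ee_pos"][:2]-C;print(s,o["time"],o["contact_force"],"bath xy",e@X,e@Y)
ctrl.move_linear(f(-.0895,e@Y-.008,.078),feed=.08)
ctrl.move_linear(f(-.0895,e@Y-.008,.2),feed=.2)
ctrl.movep([.48,-.14,.35],down(np.radians(83.-180)))
o=ctrl.observe();p,d=ctrl.grab_frame("wrist");cv2.imwrite("pics/w3.png",p);np.savez("pics/w3.npz",d=d,T=wT(ctrl,o));print(o["time"],o["contact_force"])
E
```

```text
True 10.7583 [-1.15028335 -4.82387305  2.54548836] bath xy -0.0894720650275393 0.014525892493941176
12.45 [0.25713682 0.827039   0.45130612]
```

View pics/w3.png

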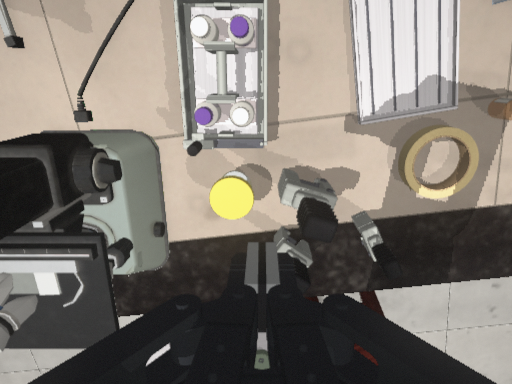

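The knob now stands near the bath's left wall at (195,147). I'll check its travel and refine the pin, hook and tray positions from both wrist views.

```bash
python3 - <<'E'
from cell import ctrl
from h import *
ci=ctrl.camera_info("wrist")
th=np.radians(-7.0);X=np.array([np.cos(th),np.sin(th)]);Y=np.array([-X[1],X[0]]);C=np.array([.5702,-.1022])
for n in("w1","w3"):
    f=np.load(f"pics/{n}.npz");P=cloud(f["d"],ci,f["T"]);P[f["d"]<=0]=9
    b=(P[...,:2]-C);bx=b@X;by=b@Y;z=P[...,2]
    def rect(nm,m):
        q=P[m];
        if len(q)<10: print(n,nm,"few");return
        r=cv2.minAreaRect((q[:,:2]*1000).astype(np.float32));qb=np.c_[bx[m],by[m]]
        print(n,nm,len(q),"mean",q.mean(0).round(4),"rect",np.round(r[0],1),np.round(r[1],1),round(r[2],1),"bath",qb.min(0).round(4),qb.max(0).round(4))
    rect("rim",(abs(bx)<.1)&(abs(by)<.065)&(z>.035)&(z<.044))
    rect("knob",(abs(bx+.0865)<.012)&(abs(by)<.06)&(z>.08)&(z<.1))
    pm=(abs(bx)<.017)&(abs(by)<.03)&(z>.061)&(z<.074);rect("pin",pm)
    q=P[pm];fit=np.polyfit(bx[pm],by[pm],1);print("   pin line y=",fit)
    rect("cheeks",(abs(bx)<.045)&(abs(by)<.021)&(z>.079)&(z<.09))
    rect("base",(abs(bx)<.07)&(abs(by)<.05)&(z>.012)&(z<.022))
    hk=(abs(P[...,0]-.407)<.05)&(abs(P[...,1]+.192)<.05)
    rect("hooktop",hk&(z>.155)&(z<.18))
    t=(abs(P[...,0]-.57)<.12)&(abs(P[...,1]+.338)<.09)
    rect("tray",t&(z>.008)&(z<.02));rect("floor",t&(abs(P[...,1]+.23)>.0)&(z<-.001))
E
```

```text
w1 rim 1812 mean [ 0.5615 -0.1031  0.0388] rect [ 570.3 -102.3] [109.7 180.5] 82.9 bath [-0.0902 -0.0551] [0.0903 0.0547]
w1 knob 106 mean [ 0.486  -0.0907  0.0851] rect [486.4 -90.7] [12.1 13.7] 86.3 bath [-0.0914 -0.0048] [-0.0776  0.0072]
w1 pin 208 mean [ 0.5699 -0.1041  0.0663] rect [ 570.  -103.7] [12.1 33.6] 84.2 bath [-0.0169 -0.0076] [0.0169 0.0044]
   pin line y= [-0.02163638 -0.00193815]
w1 cheeks 189 mean [ 0.5729 -0.104   0.081 ] rect [ 565.  -102.7] [35.6 81. ] 79.8 bath [-0.0448 -0.0186] [0.0348 0.0188]
w1 base 2312 mean [ 0.5618 -0.1036  0.0167] rect [570.7 -99. ] [ 93.3 139.8] 83.1 bath [-0.0699 -0.0434] [0.0699 0.05  ]
w1 hooktop 1052 mean [ 0.4064 -0.191   0.1635] rect [ 406.7 -192. ] [34.2 25.9] 66.8 bath [-0.1664 -0.1271] [-0.1359 -0.0908]
w1 tray 1240 mean [ 0.5599 -0.3414  0.0118] rect [ 565.3 -339.5] [235.9 132.9] 2.4 bath [-0.0898 -0.3184] [ 0.1462 -0.1524]
w1 floor 4561 mean [ 0.5283 -0.3217 -0.0021] rect [ 570. -338.] [180. 240.] 90.0 bath [-0.1003 -0.3353] [ 0.1577 -0.1305]
w3 rim 1907 mean [ 0.5573 -0.1051  0.0387] rect [ 567.7 -101.9] [110.2 172.8] 83.0 
[... 233 characters left out ...]
 81.7 bath [-0.017  -0.0073] [0.017  0.0047]
   pin line y= [-0.01089031 -0.00173114]
w3 cheeks 291 mean [ 0.5754 -0.1041  0.081 ] rect [ 570.2 -103.3] [37.7 91. ] 78.8 bath [-0.0444 -0.0207] [0.0445 0.021 ]
w3 base 3753 mean [ 0.5682 -0.1042  0.0165] rect [570.3 -98.6] [ 92.7 139.4] 83.0 bath [-0.07   -0.0427] [0.0694 0.05  ]
w3 hooktop 782 mean [ 0.4103 -0.1913  0.163 ] rect [ 408.5 -191.8] [33.5 25. ] 67.1 bath [-0.1647 -0.1269] [-0.1341 -0.0904]
w3 tray 1384 mean [ 0.5389 -0.3438  0.0119] rect [ 544.6 -340.6] [194.3 133.4] 2.3 bath [-0.0898 -0.318 ] [ 0.0893 -0.1587]
w3 floor 5178 mean [ 0.5219 -0.3214 -0.0021] rect [ 547.1 -338. ] [194. 180.] 0.0 bath [-0.1013 -0.3368] [ 0.0917 -0.1363]
```

The bar moved about 33 mm and then hit its stop: 14 N moved it no further. It started slightly open, so it is now fully open. Next I grasp hook A across its y width with the camera on the far side.

```bash
python3 - <<'E'
from cell import ctrl
from h import *
ci=ctrl.camera_info("top")
c=[ray(160+u/5,95+v/5,.014,ci)[:2] for u,v in((485,62),(722,60),(735,410),(492,412))]
print("tray",np.mean(c,0),c)
yaw=np.radians(66.6-180)
ctrl.grip(1.0)
ctrl.movep([.4078,-.192,.25],down(yaw))
ctrl.move_linear([.4078,-.192,.129],feed=.12,max_force=8)
o=ctrl.observe();print(o["time"],o["ee_pos"],o["contact_force"])
ctrl.grip(0.0)
o=ctrl.observe();print(o["time"],o["gripper_width"],o["contact_force"])
ctrl.move_linear([.4078,-.192,.265],feed=.12)
o=ctrl.observe();print(o["time"],o["gripper_width"],o["contact_force"])
ctrl.movep([.5710,-.1041,.265],down(np.radians(82.5-180)))
o=ctrl.observe();p,d=ctrl.grab_frame("wrist");cv2.imwrite("pics/w4.png",p);np.savez("pics/w4.npz",d=d,T=wT(ctrl,o))
p,d=ctrl.grab_frame("scene");cv2.imwrite("pics/s4.png",cv2.resize(p[120:250,150:350],None,fx=4,fy=4,interpolation=cv2.INTER_CUBIC))
print(o["time"],o["ee_pos"],o["contact_force"])
E
```

```text
tray [ 0.58391556 -0.33919502] [array([ 0.67939505, -0.26933648]), array([ 0.68415872, -0.40103953]), array([ 0.4882067 , -0.40933537]), array([ 0.48390175, -0.27706871])]
15.0417 [ 0.40846159 -0.19220638  0.12964343] [ 0.47476671  0.50478896 -0.4427559 ]
15.5667 0.3909343067485341 [-0.15434023  1.54813661  2.9381479 ]
16.85 0.3909802772677271 [ 1.08584752  0.18322069 -2.35714198]
17.6167 [ 0.5705821  -0.10402825  0.26414663] [-0.59214774 -0.75860598 -2.9074584 ]
```

View pics/w4.png

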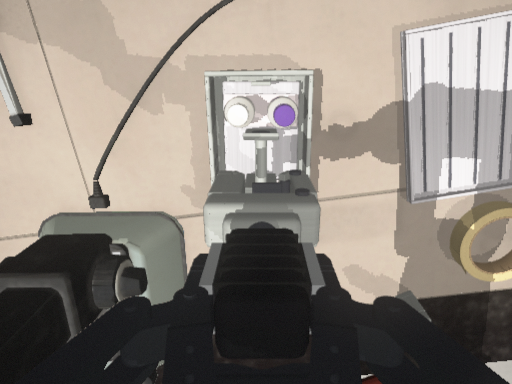

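View pics/s4.png

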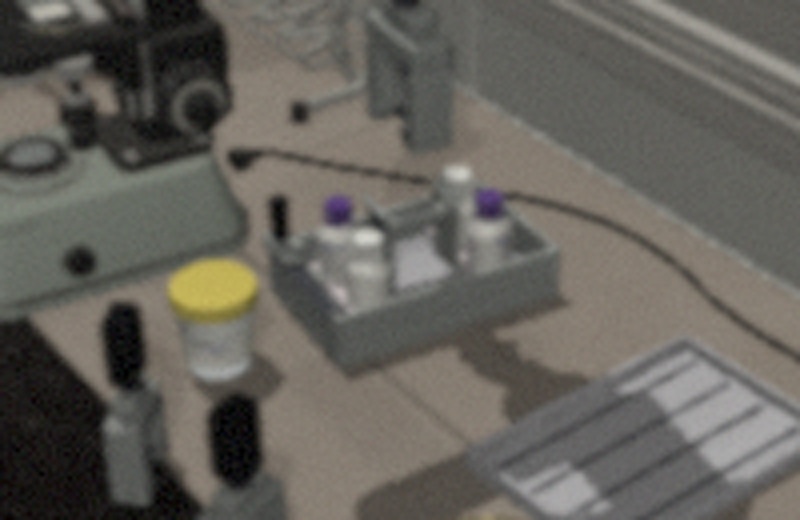

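The hook is held upright. Its shoulders span u 205–320 (centre 262), with the pin at u≈261. I'll check the hook's x position in hand, then push down in a guarded move.

```bash
python3 - <<'E'
from cell import ctrl
from h import *
f=np.load("pics/w4.npz");P=cloud(f["d"],ctrl.camera_info("wrist"),f["T"]);o=ctrl.observe()
th=np.radians(-7.5);X=np.array([np.cos(th),np.sin(th)]);Y=np.array([-X[1],X[0]])
b=P[...,:2]-o["ee_pos"][:2];bx=b@X;by=b@Y;z=P[...,2]
m=(abs(by)<.045)&(abs(bx)<.04)&(z>.14)&(z<.225);print("hook x/y rel tcp",m.sum(),np.percentile(bx[m],[1,50,90,99]).round(4),np.percentile(by[m],[1,99]).round(4),z[m].min())
m=(abs(by)<.02)&(bx>.017)&(bx<.06)&(z>.055)&(z<.1);print("pin/cheek",np.percentile(bx[m],[1,99]),)
m=(abs(by)<.015)&(bx>.017)&(bx<.026)&(z>.061)&(z<.073);print("pin y",by[m].mean(),by[m].min(),by[m].max())
m=(abs(by)<.022)&(bx>.017)&(bx<.045)&(z>.078)&(z<.09);print("far cheek top bx",bx[m].min(),bx[m].max(),"y",by[m].min(),by[m].max())
E
```

```text
hook x/y rel tcp 5855 [-0.01    0.0111  0.0145  0.0167] [-0.0338  0.0341] 0.14007483138932664
pin/cheek [0.01739387 0.05951522]
pin y 0.001251352469390418 -0.0043030992473890575 0.006692855209857018
far cheek top bx 0.030924427895133517 0.04493437220800706 y -0.020714935419217744 0.01747492256915085
```

```bash
python3 - <<'E'
from cell import ctrl
from h import *
x,y=.5706,-.1032
ctrl.move_linear([x,y,.195],feed=.12,max_force=10)
o=ctrl.observe();print(o["time"],o["ee_pos"],o["contact_force"])
s=ctrl.move_linear([x,y,.1445],feed=.04,max_force=18)
o=ctrl.observe();print(s,o["time"],o["ee_pos"],o["contact_force"],o["gripper_width"],"origin z",o["ee_pos"][2]-.1296)
p,d=ctrl.grab_frame("wrist");cv2.imwrite("pics/w5.png",p)
p,d=ctrl.grab_frame("scene");cv2.imwrite("pics/s5.png",cv2.resize(p[120:250,150:350],None,fx=4,fy=4,interpolation=cv2.INTER_CUBIC))
E
```

```text
18.45 [ 0.57102892 -0.10356662  0.19586432] [-0.19487639  0.07574761 -2.41707957]
False 19.8583 [ 0.57026742 -0.10262743  0.14637011] [-3.97359386  1.76440546 10.58093621] 0.3922201243667272 origin z 0.016770114997674085
```

View pics/w5.png

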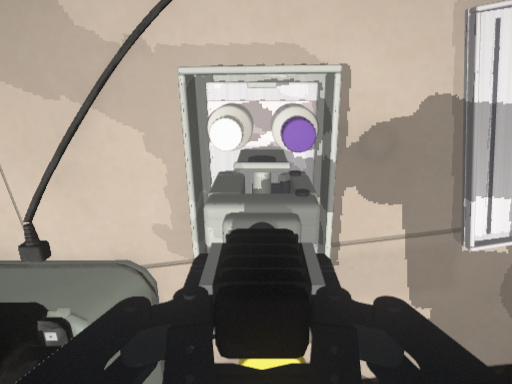

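View pics/s5.png

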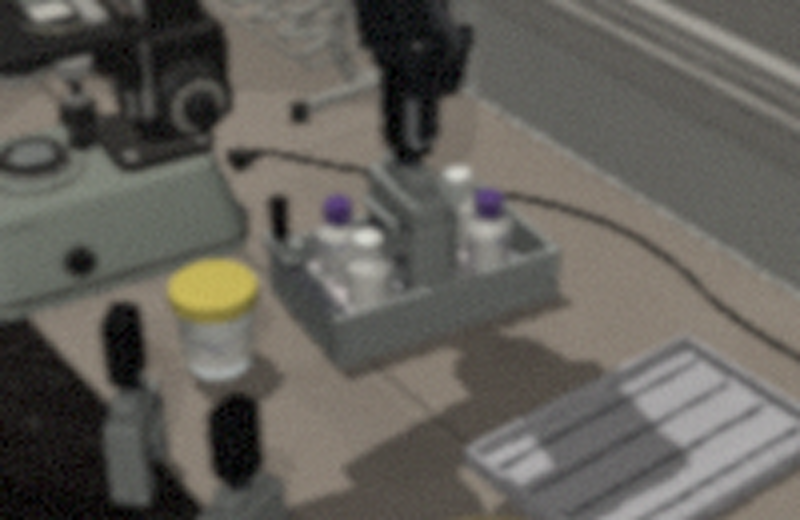

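The hook's origin is at 0.0168 m, which is home (nominal 0.017). Lifting.

```bash
python3 - <<'E'
from cell import ctrl
from h import *
x,y=.5706,-.1032
ctrl.sleep(.3)
ctrl.move_linear([x,y,.160],feed=.05);o=ctrl.observe();print(o["ee_pos"][2],o["contact_force"])
ctrl.move_linear([x,y,.185],feed=.04);o=ctrl.observe();print(o["ee_pos"][2],o["contact_force"])
ctrl.move_linear([x,y,.250],feed=.06);ctrl.sleep(.3);o=ctrl.observe();print(o["time"],o["ee_pos"][2],o["contact_force"])
p,d=ctrl.grab_frame("scene");cv2.imwrite("pics/s6.png",cv2.resize(p[80:250,150:350],None,fx=3.5,fy=3.5,interpolation=cv2.INTER_CUBIC))
p,d=ctrl.grab_frame("wrist");cv2.imwrite("pics/w6.png",p);np.savez("pics/w6.npz",d=d,T=wT(ctrl,o))
E
```

```text
0.1599982236040958 [ 0.08105095 -0.0911591  -2.5976343 ]
0.18467761200671218 [ 0.07536827 -0.64508014 -6.90124958]
23.025 0.24978527961571592 [ 0.10544525 -0.06899283 -6.41285853]
```

View pics/s6.png

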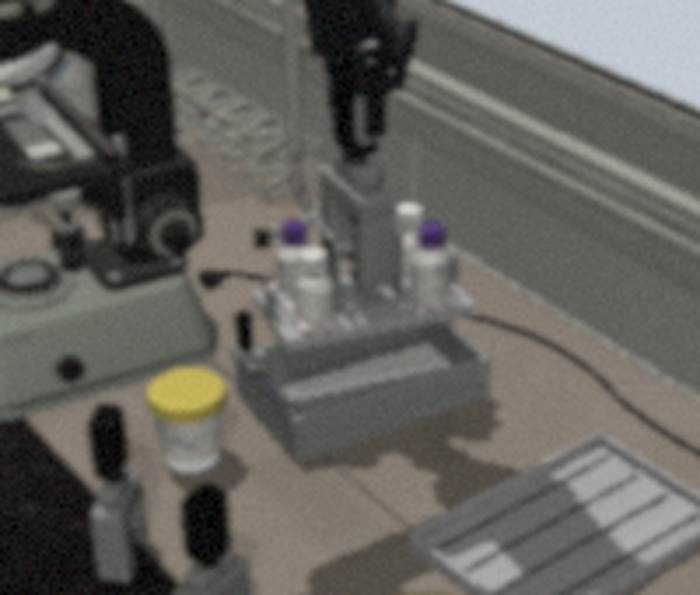

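View pics/w6.png

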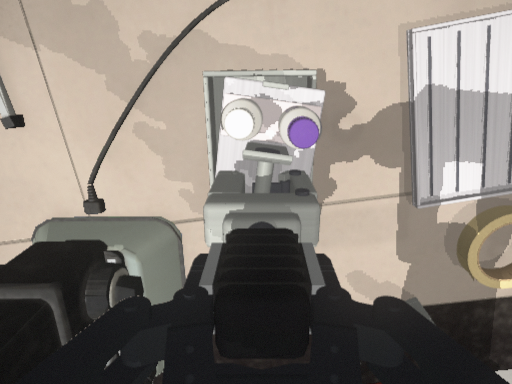

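The carrier hangs from the latched hook, with the extra 4 N showing on the wrist force. It has turned about 7–8° clockwise relative to the hook: its front edge runs from (222,78) to (325,92). I'll carry it above the tray with a yaw correction and look again.

```bash
python3 - <<'E'
from cell import ctrl
from h import *
ctrl.move_linear([.5839,-.3392,.250],frame=down(np.radians(99-180.)),feed=.09)
ctrl.sleep(.4)
o=ctrl.observe();print(o["time"],o["ee_pos"],o["contact_force"])
p,d=ctrl.grab_frame("wrist");cv2.imwrite("pics/w7.png",p);np.savez("pics/w7.npz",d=d,T=wT(ctrl,o))
p,d=ctrl.grab_frame("top");cv2.imwrite("pics/t7.png",cv2.resize(p[90:210,200:350],None,fx=4.5,fy=4.5,interpolation=cv2.INTER_CUBIC));np.save("pics/t7.npy",d)
E
```

```text
26.3 [ 0.58388836 -0.33919393  0.25002963] [-0.26288345 -0.71166319 -6.0533726 ]
```

View pics/w7.png

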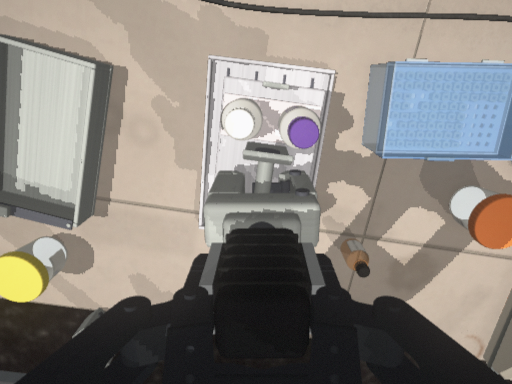

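View pics/t7.png

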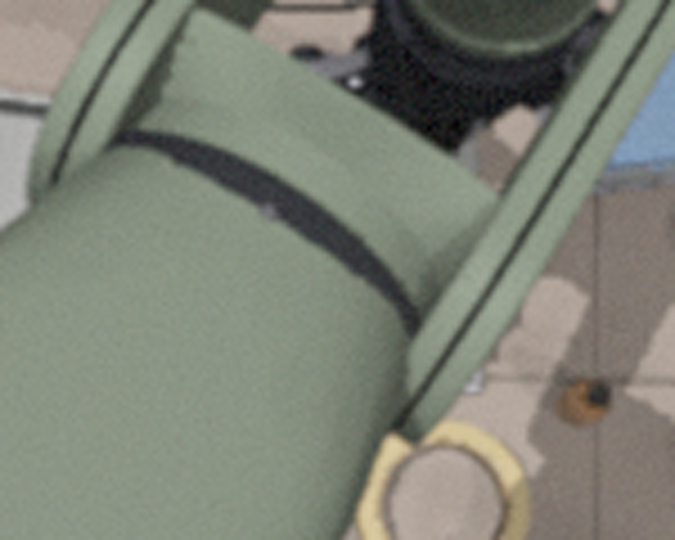

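The carrier's far edge, (228,93)–(322,105), is parallel to the tray edge, (208,57)–(335,72). I'll check the centre offsets from depth.

```bash
python3 - <<'E'
from cell import ctrl
from h import *
f=np.load("pics/w7.npz");P=cloud(f["d"],ctrl.camera_info("wrist"),f["T"]);P[f["d"]<=0]=9
t=np.radians(2.4);X=np.array([np.cos(t),np.sin(t)]);Y=np.array([-X[1],X[0]]);b=P[...,:2]-[.5839,-.3392];bx=b@X;by=b@Y;z=P[...,2]
for nm,m in(("base",(abs(bx)<.13)&(abs(by)<.07)&(z>.06)&(z<.1)&(bx>.03)),("tray rim",(abs(bx)<.13)&(abs(by)<.08)&(z>.009)&(z<.02)),("lug/vials",(bx>.03)&(bx<.1)&(abs(by)<.07)&(z>.13)&(z<.17))):
    print(nm,m.sum(),"x",np.percentile(bx[m],[1,99]).round(4),"y",np.percentile(by[m],[1,99]).round(4),"z",np.percentile(z[m],[5,50,95]).round(4))
# tilt from base plane
m=(abs(bx)<.13)&(abs(by)<.045)&(z>.06)&(z<.1)&(bx>.03)
A=np.c_[bx[m],by[m],np.ones(m.sum())];print(np.linalg.lstsq(A,z[m],rcond=None)[0])
E
```

```text
base 2818 x [0.0305 0.0805] y [-0.0427  0.0398] z [0.0922 0.094  0.0998]
tray rim 1649 x [-0.092   0.1001] y [-0.0653  0.0661] z [0.0102 0.0121 0.0135]
lug/vials 2704 x [0.0308 0.064 ] y [-0.0356  0.0295] z [0.1309 0.1523 0.1599]
[-0.08574016 -0.00821504  0.10080823]
```

Offsets are about +2.5 mm and −1.5 mm, with a slight tilt along the pin. Good to lower.

```bash
python3 - <<'E'
from cell import ctrl
from h import *
x,y=.5819,-.3380
ctrl.move_linear([x,y,.185],feed=.06);o=ctrl.observe();print(o["time"],o["ee_pos"][2],o["contact_force"])
s=ctrl.move_linear([x,y,.160],feed=.03,max_force=15);o=ctrl.observe();print(s,o["time"],o["ee_pos"][2],o["contact_force"])
s=ctrl.move_linear([x,y,.1450],feed=.025,max_force=9);o=ctrl.observe();print(s,o["time"],o["ee_pos"][2],o["contact_force"])
p,d=ctrl.grab_frame("wrist");cv2.imwrite("pics/w8.png",p);np.savez("pics/w8.npz",d=d,T=wT(ctrl,o))
p,d=ctrl.grab_frame("scene");cv2.imwrite("pics/s8.png",cv2.resize(p[130:300,220:420],None,fx=3.5,fy=3.5,interpolation=cv2.INTER_CUBIC))
E
```

```text
27.6333 0.18563984550036117 [-0.69181066 -0.78056201 -6.47383553]
False 28.6167 0.16039041451992006 [-0.13030355  0.45583392 -1.98447096]
False 29.3667 0.14541193863013355 [-0.94019097  0.61985575  3.56664177]
```

View pics/s8.png

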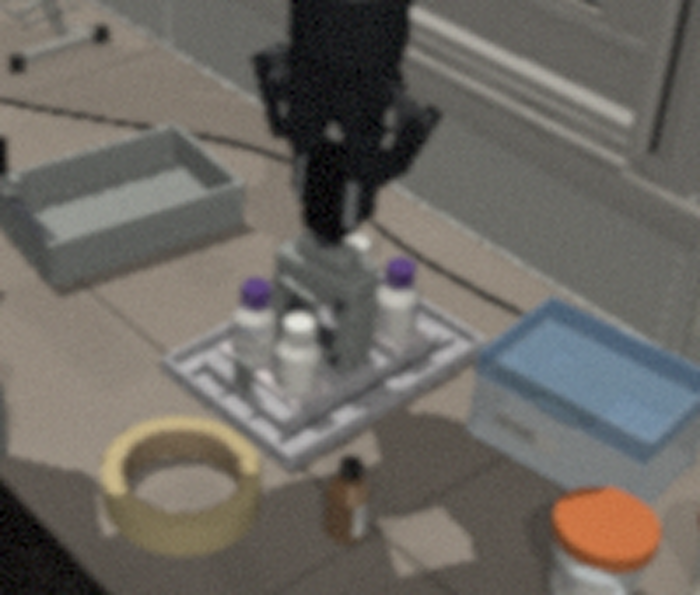

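View pics/w8.png

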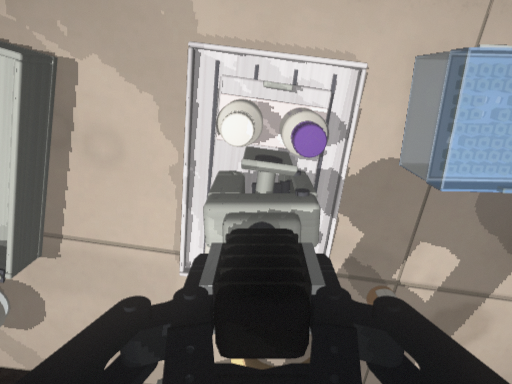

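The carrier lies in the tray and the hook is standing on its base. Releasing and rising straight up.

```bash
python3 - <<'E'
from cell import ctrl
from h import *
x,y,_=ctrl.observe()["ee_pos"]
ctrl.grip(.75);ctrl.sleep(.2);o=ctrl.observe();print(o["contact_force"],o["gripper_width"])
ctrl.move_linear([x,y,.40],feed=.12)
ctrl.movep([.49,-.33,.42],down(np.radians(83-180.)))
ctrl.sleep(.3)
o=ctrl.observe();p,d=ctrl.grab_frame("wrist");cv2.imwrite("pics/w9.png",p);T=wT(ctrl,o)
ci=ctrl.camera_info("wrist");P=cloud(d,ci,T);P[d<=0]=9
t=np.radians(2.4);X=np.array([np.cos(t),np.sin(t)]);Y=np.array([-X[1],X[0]]);b=P[...,:2]-[.5839,-.3392];bx=b@X;by=b@Y;z=P[...,2]
inn=(abs(bx)<.09)&(abs(by)<.06)
for nm,lo,hi in(("base",.013,.022),("caps",.074,.085),("hooktop",.17,.195),("shoulder",.1,.135)):
    m=inn&(z>lo)&(z<hi);q=np.c_[bx[m],by[m]];r=cv2.minAreaRect((q*1000).astype(np.float32));print(nm,m.sum(),np.round(r[0],1),np.round(r[1],1),round(r[2],1),np.percentile(z[m],[5,50,95]).round(4))
m=inn&(z>.012)&(z<.022);A=np.c_[bx[m],by[m],np.ones(m.sum())];print("tilt",np.linalg.lstsq(A,z[m],rcond=None)[0])
p,d=ctrl.grab_frame("scene");cv2.imwrite("pics/s9.png",cv2.resize(p[130:300,150:420],None,fx=2.9,fy=2.9,interpolation=cv2.INTER_CUBIC))
print(o["time"],o["contact_force"])
E
```

```text
[ 0.22062103 -0.60595006 -0.29007023] 0.746342028687836
base 2198 [1.6 1.2] [ 83.7 155.4] 88.8 [0.0134 0.0151 0.0212]
caps 743 [1.4 0.4] [ 63.  116.5] 87.7 [0.0744 0.0772 0.0809]
hooktop 830 [-2.6  1.2] [26.1 33.9] 6.5 [0.1764 0.1799 0.1816]
shoulder 41 [-2.3  1.2] [18.5 43.6] 5.4 [0.1033 0.1051 0.1067]
tilt [-0.00155618 -0.00014806  0.01618274]
33.1083 [0.25765197 1.06418226 0.17325633]
```

View pics/s9.png

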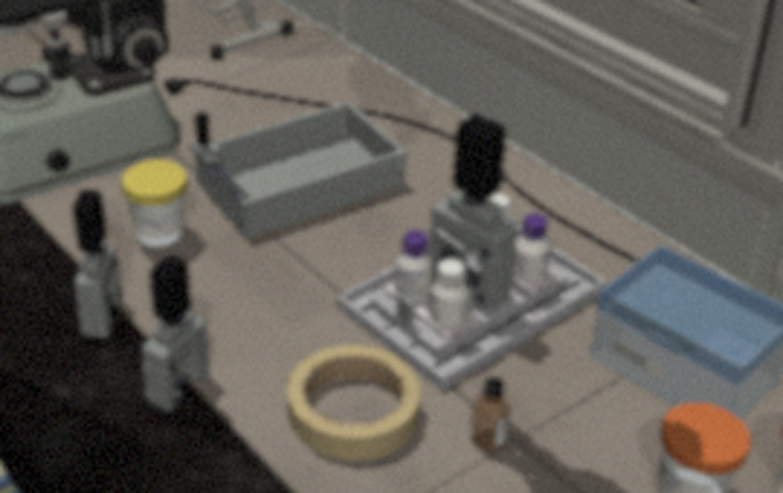

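View pics/w9.png

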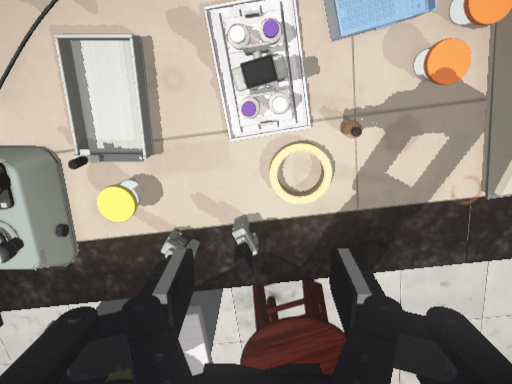

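The final view shows the carrier flat, centred within 2 mm, with the hook upright on it. The bar is open and the bystanders are undisturbed. Handing in.

```bash
python3 - <<'E'
from cell import ctrl
ctrl.close_job();print(ctrl.observe()["time"])
E
```

```text
the job is handed in; nothing more can be done
the job is handed in; nothing more can be done
```

I slid the hold-down bar open and pushed the largest hook home on the pin. I then lifted the carrier out by the hook, set it in the drip tray, released and backed off. I handed the job in at about 33 s of the 72 s; no verdict was reported.

What the last checks showed:
- **Bar:** it moved about 33 mm by camera and then sat against its stop, where 14 N moved it no further. It started slightly open, and the final picture still shows it open.
- **Carrier:** its centre is within 2 mm of the tray's centre along both axes, and its tilt is about 0.1°. It turned 7–8° relative to the hook when lifted, so I corrected the yaw before setting it down.
- **Hook:** it stands upright on the carrier's base, with its centre about 4 mm from the pin's along x (limit 14 mm). The latch itself was not directly visible. I take it as shut because the hook went fully home and then carried the carrier's weight (about 4 N).
- **Bystanders:** the cup, bottle and tape roll look unmoved in the pictures; I did not re-measure them.
- **Other hooks:** the two smaller hooks were not touched.

No check failed, but two things disagreed:
- The first bar push ended on its force limit while the arm hid the knob, so I pushed again and looked before going on.
- The wrist camera's depth read heights about 2 mm low.

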